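# Load the mill's tool rack in working order

### The job

The next milling job needs its tools at the machine: move the three milling tool holders from the three-pot stand on the robot's right into the three empty pots of the four-pot rack on its left, keeping the same left-to-right order in which they stand now (as the robot sees them), and passing over the pot that already holds the face mill. Lower each holder gently, taper down, until its flange sits flat on its pot, never drop one, and leave the face mill where it is.

Things in the scene. Friction and masses are not known exactly. Their poses are not given: they have to be found in the camera images.
- collet_chuck: Milling tool holder: collet chuck with a slim end mill, 0.45 to 0.7 kg. Origin: on the axis at the flange's underside, z up. Flange 46 mm wide, z 0 to 20 mm; below it the taper, 32 to 18 mm wide, 48 mm long, then a 12 mm stud down to z -72. Above: 34 mm body, dark slotted nut 41 mm wide at z 36 to 52 (grip here, z 46), end mill 12 mm wide up to z 78.
- side_lock: Milling tool holder: side-lock holder with a thick end mill, 0.5 to 0.85 kg. Origin: on the axis at the flange's underside, z up. Flange 46 mm wide, z 0 to 20 mm; below it the taper, 32 to 18 mm wide, 48 mm long, then a 12 mm stud down to z -72. Above: bright plain cylinder 44 mm wide at z 20 to 60 (grip at z 46), clamp screw in its side, end mill 20 mm wide up to z 78.
- drill_chuck: Milling tool holder: drill chuck with a small centre drill, 0.5 to 0.8 kg. Origin: on the axis at the flange's underside, z up. Flange 46 mm wide, z 0 to 20 mm; below it the taper, 32 to 18 mm wide, 48 mm long, then a 12 mm stud down to z -72. Above: neck, ringed dark sleeve 36 mm wide at z 28 to 54 (grip at z 46), nose tapering to z 67, drill 7 mm wide up to z 78.
- face_mill: Bystander, to be left alone: milling tool holder with a face mill, a dark disc 50 mm wide with five brass-coloured inserts, z 38 to 70 mm, in one pot of the rack of four. Origin: on the axis at the flange's underside, z up. Flange 46 mm wide, z 0 to 20 mm; below it the taper, 32 to 18 mm wide, 48 mm long, then a 12 mm stud down to z -72.
- pot_collet_chuck: Pot in which the collet chuck stands at the start; the order of the three varies. Black plastic, fixed, 74 mm square, one of a row of three, 85 mm apart, in the grey steel stand on the robot's right. Origin: centre of the hole's mouth on the top face, 80 mm above the bench; z up, y along the row to the robot's left.
- pot_side_lock: Pot in which the side-lock holder stands at the start; the order of the three varies. Black plastic, fixed, 74 mm square, one of a row of three, 85 mm apart, in the grey steel stand on the robot's right. Origin: centre of the hole's mouth on the top face, 80 mm above the bench; z up, y along the row to the robot's left.
- pot_drill_chuck: Pot in which the drill chuck stands at the start; the order of the three varies. Black plastic, fixed, 74 mm square, one of a row of three, 85 mm apart, in the grey steel stand on the robot's right. Origin: centre of the hole's mouth on the top face, 80 mm above the bench; z up, y along the row to the robot's left.
- free_pot_1: Empty pot in the grey steel rack of four on the robot's left, a row 85 mm apart (one holds the face mill, which one varies; the numbers in the names tell no order). Black plastic, fixed, 74 mm square; round hole 35 mm wide, chamfered 3 mm, 77 mm deep. Origin: centre of the mouth on the top face, 80 mm above the bench; z up, y along the row to the robot's left.
- free_pot_2: Empty pot in the grey steel rack of four on the robot's left, a row 85 mm apart (one holds the face mill, which one varies; the numbers in the names tell no order). Black plastic, fixed, 74 mm square; round hole 35 mm wide, chamfered 3 mm, 77 mm deep. Origin: centre of the mouth on the top face, 80 mm above the bench; z up, y along the row to the robot's left.
- free_pot_3: Empty pot in the grey steel rack of four on the robot's left, a row 85 mm apart (one holds the face mill, which one varies; the numbers in the names tell no order). Black plastic, fixed, 74 mm square; round hole 35 mm wide, chamfered 3 mm, 77 mm deep. Origin: centre of the mouth on the top face, 80 mm above the bench; z up, y along the row to the robot's left.

How it is judged:
By the outcome, as a careful person would: the job done as asked, in the order asked, and still so for the second after the job is handed in, with the robot touching nothing.
It also fails if it takes over 102 s, if anything falls off the work surface, if the arm or the gripper's body presses on something with over 40 N, if the wrist force passes 120 N, or if a joint passes its speed limit or range.

### The arm

A 6-joint arm with a two-finger parallel gripper is mounted at the origin on the work surface. World frame = base frame: x ahead of the robot, y to its left, z up, the work surface at z = 0. Lengths are in m, angles in rad, forces in N, time in s.
With the tool pointing down it reaches from about 0.35 to 0.725 m from the base axis. Payload 4.3 kg.
Tool frame: the origin (TCP) lies midway between the tips of the shut fingers; the grasp point (between the pads) lies 19 mm behind it; z points along the fingers, y is the line along which they close (so a half turn about z gives the same grasp; the last joint's range is limited). The gripper opens to 85 mm and grips with 20 to 120 N. Pads are 22 mm wide; open, the fingers measure 114 mm over their backs; the gripper's body (76 mm by 85 mm) begins 54 mm behind the grasp point. The pads swing forward as they close: fully open they stand 13 mm farther back than shut.
Start: joints at [1.028, 0.377, 0.081, 1.274, 0, 1.46], TCP at [0.241, 0.522, 0.2] pointing down, gripper open.
Joint ranges: [-2.72, 2.72], [-0.84, 1.66], [-1.02, 1.22], [-1.77, 2.12], [-1.37, 1.28], [-3.14, 3.14]. Speed limits (rad/s): [2.57, 2.57, 3.14, 3.14, 3.14, 3.14].

### API

Orientations are given as a unit quaternion [w, x, y, z].
In Python, from bench import sense, camera, camera_info, finish_job gives the robot as it stands.
- The arm moves only by the tool play_rows, never from a script. Its argument "plan" is a list of rows, each a list of 4 numbers: the shift along the tool's x, y, z in units of 40 mm (1.0 is 40 mm), then the turn about the tool's z in units of 5 degrees (1.0 is 5 degrees). A call has 1 to 20 rows; each row is the pose to reach, as a shift and turn from the pose commanded when the call began, along the tool's axes at that moment; what a row does not reach only later rows make up. A row lasts 1/12 s, in which the tool goes at most 41.7 mm and 7.16 degrees, less where a joint would pass 70% of its speed; a pose out of reach is approached as far as the arm can. A call with a gripper value outside its range is refused whole. "claw" is the opening, from 0 (shut) to 1 (fully open), set as the call begins (left out, the last holds). The fingers move at their own pace and stop on an object; "grip_force" is the grip in N (left out, the last holds). Time passes only in rows, so rows that repeat a pose let the fingers close. It gives the time, the measured TCP pose, the force, the opening and the grip force at its end, in the units of the state.
- sense(): the state, without advancing time (a new reading comes with each control period).
- camera(name): name is "scene" or "top" or "wrist"; returns the picture (400x640x3 uint8, blue, green, red); there is no depth.
- camera_info(name): a dict with "intrinsics" (3x3 intrinsics, pixels), "cam_to_world" (4x4, takes a point from camera to world coordinates). Camera axes: x right, y down, z forward; pixel columns grow to the right and rows downward; lengths in m; the calibration is good to about 2 mm. A picture is of the moment at which its call begins: read the wrist's pose just before it. camera_info takes no time and is no camera call; for the wrist camera it gives the pose at the moment of the call.
- finish_job(): hands the job in; it is judged then, once.
The state is a dict: "time": time; "qpos": joint angles; "dq": joint speeds; "effort": joint torques, N m; "tool_pos": TCP position; "tcp_rot": TCP orientation; "contact_force": force on the tool from outside, world axes, zero at the start; "moment": the same for the moment, N m; "width": finger opening in m; "grip_force": force on a finger pad.
Only numpy, scipy, OpenCV 4.12 (cv2) and the standard library are available. Lean on these libraries where they do the work, as an engineer would, in place of code of your own. Each camera call takes 0.05 s, during which the arm holds its last target. There are 200 camera calls.

## Working session

There is one attempt and no reset: what is moved stays moved. The work goes in short steps, Python scripts to look and compute and a tool call to move; the robot and the scene stay as the last step left them, time stands still between calls to the robot, and variables do not carry over. Pictures are saved under pics/ and viewed, at most 14 in all, crops included, and the job is handed in when it is done.

Besides the shell and the picture viewer there is one more tool, called by a JSON object that holds its "method" and its "body", one argument or row to a line. play_rows: Moves the arm, as the interface text tells. Its arguments: {"type":"object","properties":{"plan":{"type":"array"},"claw":{"type":"number"},"grip_force":{"type":"number"}},"required":["plan"]}

```bash
mkdir -p pics
python3 - <<'E'
from bench import *
import cv2,json
import numpy as np
np.set_printoptions(precision=4,suppress=True)
s=sense();print(s)
for n in("top","scene"):
    cv2.imwrite(f"pics/{n}0.png",camera(n));i=camera_info(n);print(n,np.array(i["intrinsics"]),np.array(i["cam_to_world"]))
E
```

```text
{'time': 0.0, 'qpos': array([ 1.0277,  0.3781,  0.0797,  1.2744, -0.    ,  1.4605]), 'dq': array([-0.0005,  0.0011, -0.001 ,  0.0005,  0.0023, -0.0017]), 'effort': array([  0.001 , -46.3599,  26.9881,   0.0208,  -0.0002,  -0.    ]), 'tool_pos': array([0.2408, 0.5214, 0.1987]), 'tcp_rot': array([-0.0003,  0.2147,  0.9767, -0.001 ]), 'contact_force': array([ 0.122 , -0.6352,  0.2177]), 'moment': array([ 0.0163, -0.0225, -0.0276]), 'grip_force': 0.0, 'width': 0.0856317170415726}
top [[454.0506   0.     311.0335]
 [  0.     454.0506 201.9841]
 [  0.       0.       1.    ]] [[-0.02   -0.9846  0.1736  0.3024]
 [-0.9998  0.0199 -0.0022  0.0313]
 [-0.0013 -0.1736 -0.9848  1.2314]
 [ 0.      0.      0.      1.    ]]
scene [[456.0307   0.     312.2617]
 [  0.     456.0307 201.7724]
 [  0.       0.       1.    ]] [[-0.7031  0.4009 -0.5873  1.1398]
 [ 0.711   0.3817 -0.5906  0.6337]
 [-0.0126 -0.8328 -0.5534  0.7233]
 [ 0.      0.      0.      1.    ]]
```

View pics/top0.png

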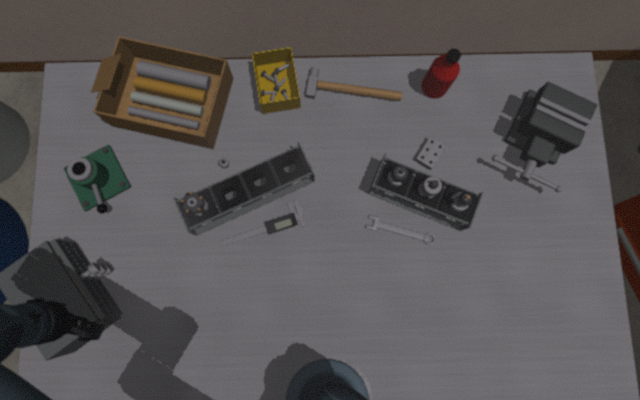

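View pics/scene0.png

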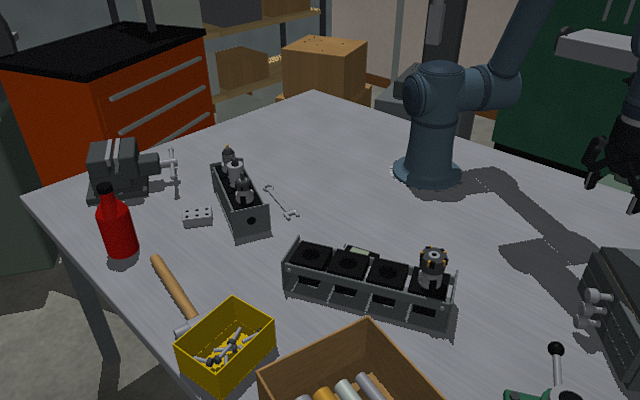

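The top view shows the face mill in the leftmost rack pot at about (193,204), with empty pots at about (231,189), (261,177) and (291,163). The holders stand at about (397,173), (432,186) and (461,200). Next I'll enlarge both rows.

Run:
```python
import cv2,numpy as np
a=cv2.imread("pics/top0.png")
def en(x,f): return cv2.convertScaleAbs(cv2.resize(x,None,fx=f,fy=f,interpolation=cv2.INTER_CUBIC),alpha=1.8)
cv2.imwrite("pics/c1.png",en(a[140:240,170:320],5))
cv2.imwrite("pics/c2.png",en(a[145:235,355:485],6))
```

```text
(no output)
```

View pics/c1.png

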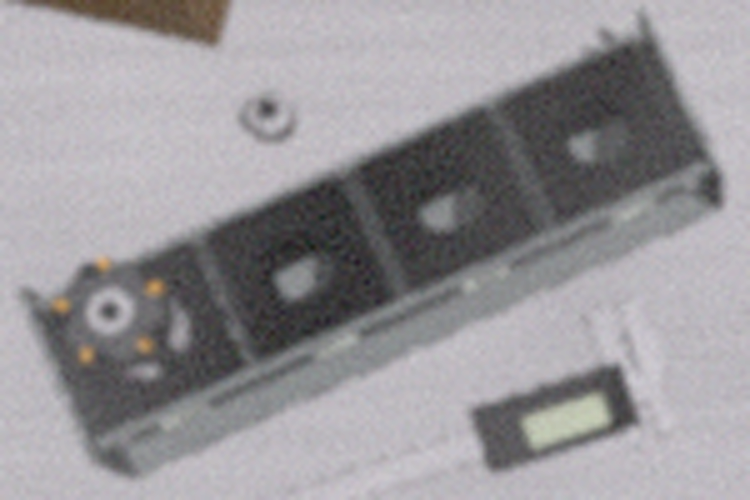

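View pics/c2.png

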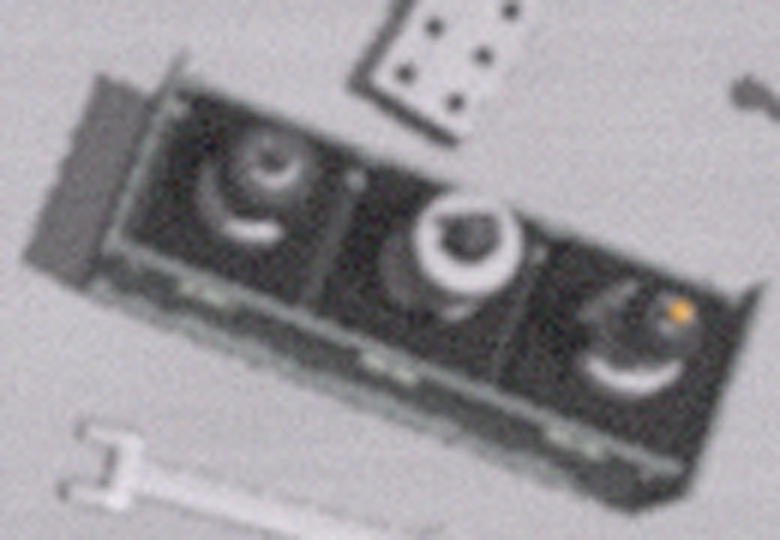

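The rack's pot centres in this crop are about (299,267), (448,200) and (596,132), evenly spaced, with the face mill on the far left. The stand holds, left to right, the collet chuck (tip about 268,160), side lock (468,235) and drill chuck (gold tip 680,312).

```bash
cat > h.py <<'E'
from bench import *
import numpy as np, cv2
from scipy.spatial.transform import Rotation as R
np.set_printoptions(precision=4,suppress=True)
def toworld(uv,z,info):
    K=np.array(info["intrinsics"]);T=np.array(info["cam_to_world"])
    uv=np.atleast_2d(uv); d=np.c_[uv,np.ones(len(uv))]@np.linalg.inv(K).T@T[:3,:3].T
    return T[:3,3]+d*((z-T[2,3])/d[:,2])[:,None]
def project(P,info):
    K=np.array(info["intrinsics"]);T=np.array(info["cam_to_world"])
    p=(np.atleast_2d(P)-T[:3,3])@T[:3,:3]@K.T
    return p[:,:2]/p[:,2:]
def rot(s): q=s["tcp_rot"]; return R.from_quat([q[1],q[2],q[3],q[0]])
def delta(p,yaw=None,s=None):
    """units to reach p; yaw=world angle of tool y axis (mod pi)"""
    s=s or sense(); r=rot(s); d=r.inv().apply(np.array(p)-s["tool_pos"])/.04
    y=r.as_matrix()[:,1]; t=0
    if yaw is not None:
        t=-((yaw-np.arctan2(y[1],y[0])+np.pi/2)%np.pi-np.pi/2)
    return np.r_[d,np.degrees(t)/5]
E
python3 - <<'E'
from h import *
i=camera_info("top")
p=toworld(np.array([[299,267],[448,200],[596,132]])/5+[170,140],.08,i)
h=toworld(np.array([[268,160],[468,235],[680,312]])/6+[355,145],.158,i)
f=toworld(np.array([[110,312]])/5+[170,140],.15,i)
for n,a in(("pots",p),("hold",h),("face",f)):
    print(n,a,np.linalg.norm(np.diff(a,axis=0),axis=1),np.hypot(a[:,0],a[:,1]))
for a in(p,h):
    v=a[0]-a[2]; print("row angle",np.degrees(np.arctan2(v[1],v[0])), np.arctan2(v[1],v[0]))
s=sense();print(rot(s).as_matrix()); w=camera_info("wrist");T=np.array(w["cam_to_world"]);print(w["intrinsics"]);print(rot(s).as_matrix().T@T[:3,:3],rot(s).as_matrix().T@(T[:3,3]-s["tool_pos"]))
E
```

```text
pots [[0.5321 0.2381 0.08  ]
 [0.566  0.1611 0.08  ]
 [0.6008 0.0838 0.08  ]] [0.0841 0.0848] [0.583  0.5885 0.6067]
hold [[ 0.562  -0.1878  0.158 ]
 [ 0.5293 -0.2667  0.158 ]
 [ 0.4961 -0.3494  0.158 ]] [0.0853 0.0892] [0.5925 0.5927 0.6068]
face [[0.4978 0.3167 0.15  ]] [] [0.59]
row angle 114.0021014965299 1.9897120253072016
row angle 67.8244011628206 1.1837591134846903
[[-0.9078  0.4194 -0.001 ]
 [ 0.4194  0.9078 -0.0016]
 [ 0.0002 -0.0019 -1.    ]]
[[309.0439   0.     321.7069]
 [  0.     309.0439 199.5145]
 [  0.       0.       1.    ]]
[[-0.0003 -0.9624 -0.2717]
 [ 1.     -0.0001 -0.0007]
 [ 0.0006 -0.2717  0.9624]] [ 0.0692  0.0004 -0.1726]
```

Run:
```python
from h import *
print(delta([.566,.161,.29],np.radians(24)))
```

```text
[-11.159   -4.7747  -2.2747   8.2409]
```

{"method": "play_rows", "body": {
  "plan": [
    [0,0,-1,0],
    [-0.5,-0.2,-2.2,0.5],
    [-1.3,-0.6,-2.27,1.2],
    [-2.2,-1,-2.27,2],
    [-3.1,-1.35,-2.27,2.8],
    [-4,-1.75,-2.27,3.5],
    [-4.9,-2.1,-2.27,4.2],
    [-5.8,-2.5,-2.27,5],
    [-6.7,-2.9,-2.27,5.7],
    [-7.6,-3.3,-2.27,6.4],
    [-8.5,-3.65,-2.27,7],
    [-9.4,-4,-2.27,7.6],
    [-10.2,-4.4,-2.27,8],
    [-10.8,-4.65,-2.27,8.24],
    [-11.16,-4.77,-2.27,8.24],
    [-11.16,-4.77,-2.27,8.24],
    [-11.16,-4.77,-2.27,8.24],
    [-11.16,-4.77,-2.27,8.24]
  ],
  "claw": 1
}}

```text
time: 1.6
tool_pos: [0.5657, 0.1621, 0.2901]
tcp_rot: [-0.001, 0.544, 0.839, -0.0]
contact_force: [-0.3, 0.7, 1.1]
width: 0.0854
grip_force: 0.0
```

Run:
```python
from h import *
s=sense();i=camera_info("wrist");im=camera("wrist");cv2.imwrite("pics/w1.png",im)
np.save("w1.npy",np.array(i["cam_to_world"]));print(s["time"],s["tool_pos"],s["qpos"],s["dq"])
print(project([[.5321,.2381,.08],[.566,.1611,.08],[.6008,.0838,.08]],i))
print(delta([.529,-.267,.29],np.radians(-22.2)))
```

```text
1.6 [0.5657 0.1621 0.2901] [0.171  0.4112 0.364  1.5246 0.0006 1.3224] [ 0.0176 -0.0125 -0.005  -0.0001 -0.001  -0.0008]
[[322.1852 100.216 ]
 [321.8552 170.6432]
 [322.089  233.6862]]
[-9.4296 -5.2143  0.0068  9.2548]
```

View pics/w1.png

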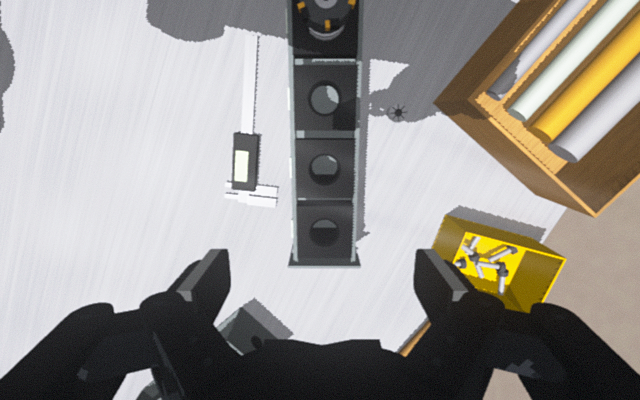

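The wrist view shows the rack's three empty holes near (326,99), (325,168) and (325,232), within a few pixels of the projections. Now I'll move over the stand.

{"method": "play_rows", "body": {
  "plan": [
    [-0.4,-0.2,0,0.5],
    [-1.2,-0.65,0,1.3],
    [-2,-1.1,0,2.1],
    [-2.9,-1.6,0,3],
    [-3.8,-2.1,0,3.9],
    [-4.7,-2.6,0,4.8],
    [-5.6,-3.1,0,5.7],
    [-6.5,-3.6,0,6.6],
    [-7.4,-4.1,0,7.4],
    [-8.2,-4.55,0,8.2],
    [-8.9,-4.95,0,8.9],
    [-9.43,-5.21,0,9.25],
    [-9.43,-5.21,0,9.25],
    [-9.43,-5.21,0,9.25],
    [-9.43,-5.21,0,9.25],
    [-9.43,-5.21,0,9.25]
  ]
}}

```text
time: 2.98
tool_pos: [0.5298, -0.2659, 0.2908]
tcp_rot: [-0.0, 0.83, 0.558, 0.0]
contact_force: [0.6, -0.6, 0.5]
width: 0.0857
grip_force: 0.0
```

Run:
```python
from h import *
s=sense();i=camera_info("wrist");im=camera("wrist");cv2.imwrite("pics/w2.png",im)
np.save("w2.npy",np.array(i["cam_to_world"]));print(s["time"],s["tool_pos"],s["qpos"],s["dq"])
print(project([[ 0.562 , -0.1878 , 0.158 ], [ 0.5293, -0.2667,  0.158 ], [ 0.4961 ,-0.3494 , 0.158 ]],i))
a=cv2.imread("pics/w1.png")[70:270,280:370]
b=im[0:270,240:400]
cv2.imwrite("pics/w12.png",np.hstack([cv2.resize(a,(270,600),interpolation=3),cv2.resize(b,(355,600),interpolation=3)]))
```

```text
2.9833 [ 0.5298 -0.2659  0.2908] [-0.5725  0.4203  0.3795  1.5299  0.0005  1.384 ] [ 0.0035 -0.0007  0.0018 -0.0011 -0.0025  0.0005]
[[322.5597  95.1676]
 [321.9101 184.0798]
 [322.2379 263.8121]]
```

View pics/w12.png

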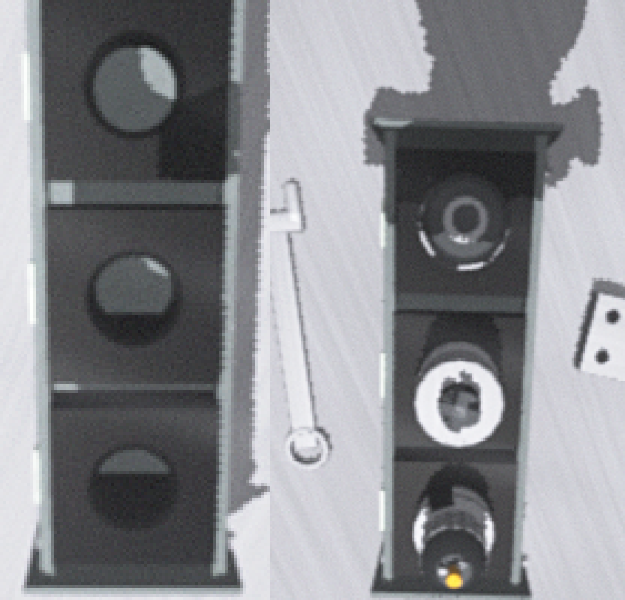

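In this crop the hole mouths centre at (134,83), (134,298) and (134,487) on the left. On the right the tool tips are at (465,218), (460,401) and (455,580).

Run:
```python
from h import *
K=camera_info("wrist")["intrinsics"]
A=dict(intrinsics=K,cam_to_world=np.load("w1.npy"));B=dict(intrinsics=K,cam_to_world=np.load("w2.npy"))
p=toworld(np.array([[134,83],[134,298],[134,487]])/3+[280,70],.08,A)
sc=355/160
h=toworld((np.array([[465,218],[460,401],[455,580]])-[270,0])/[sc,600/270]+[240,0],.158,B)
for n,a in(("pots",p),("hold",h)):
    v=a[0]-a[2]; print(n,a,np.linalg.norm(np.diff(a,axis=0),axis=1),np.degrees(np.arctan2(v[1],v[0])))
g=np.array([[134,83],[134,298],[134,487]])
```

```text
pots [[0.5336 0.2419 0.08  ]
 [0.5685 0.1641 0.08  ]
 [0.6031 0.087  0.08  ]] [0.0853 0.0845] 114.16853427773347
hold [[ 0.5657 -0.1921  0.158 ]
 [ 0.5342 -0.2646  0.158 ]
 [ 0.4985 -0.3467  0.158 ]] [0.0791 0.0895] 66.53127048788974
```

Run:
```python
from h import *
print(delta([.5637,-.1895,.20],np.radians(-23)))
```

```text
[2.0907 0.0663 2.2701 0.1801]
```

{"method": "play_rows", "body": {
  "plan": [
    [0.5,0,0,0.1],
    [1.2,0.05,0.3,0.18],
    [1.8,0.07,1,0.18],
    [2.09,0.07,1.7,0.18],
    [2.09,0.07,2.1,0.18],
    [2.09,0.07,2.27,0.18],
    [2.09,0.07,2.27,0.18],
    [2.09,0.07,2.27,0.18],
    [2.09,0.07,2.27,0.18]
  ]
}}

```text
time: 3.78
tool_pos: [0.5645, -0.192, 0.2013]
tcp_rot: [0.001, 0.835, 0.551, 0.001]
contact_force: [0.2, 0.3, 0.3]
width: 0.0856
grip_force: 0.0
```

Run:
```python
from h import *
s=sense();i=camera_info("wrist");im=camera("wrist");cv2.imwrite("pics/w3.png",im)
np.save("w3.npy",np.array(i["cam_to_world"]));print(s["time"],s["tool_pos"])
t=s["tool_pos"].copy()
for z in(.107,.132,.158): print(z,project([[t[0],t[1],z]],i))
```

```text
3.7833 [ 0.5645 -0.192   0.2013]
0.107 [[321.8062 192.6802]]
0.132 [[321.9125 200.3784]]
0.158 [[322.0472 210.1184]]
```

View pics/w3.png

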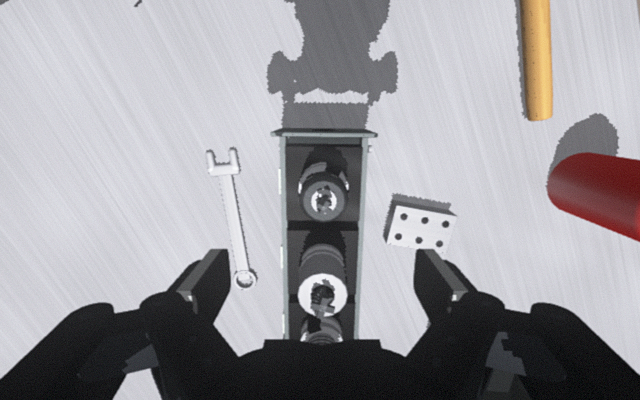

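Run:
```python
import cv2
a=cv2.imread("pics/w3.png")[130:340,270:380]
cv2.imwrite("pics/w3c.png",cv2.resize(a,None,fx=2.8,fy=2.8,interpolation=2))
```

```text
(no output)
```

View pics/w3c.png

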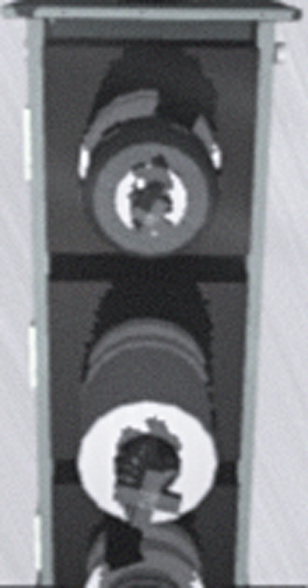

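The nut's face is centred at pixel (323.9,200) against a predicted (322,200.4), so the offset is about 1.5 mm in tool y. Now I'll descend and grip.

{"method": "play_rows", "body": {
  "plan": [
    [0,0.03,0.5,0],
    [0,0.03,1.1,0],
    [0,0.03,1.6,0],
    [0,0.03,2,0],
    [0,0.03,2.25,0],
    [0,0.03,2.35,0],
    [0,0.03,2.35,0],
    [0,0.03,2.35,0]
  ]
}}

```text
time: 4.5
tool_pos: [0.5656, -0.1924, 0.1068]
tcp_rot: [0.001, 0.835, 0.551, 0.001]
contact_force: [0.6, 0.4, 0.7]
width: 0.0852
grip_force: 0.0
```

{"method": "play_rows", "body": {
  "plan": [
    [0,0,0,0],
    [0,0,0,0],
    [0,0,0,0],
    [0,0,0,0],
    [0,0,0,0],
    [0,0,0,0],
    [0,0,0,0],
    [0,0,0,0],
    [0,0,0,0],
    [0,0,0,0]
  ],
  "claw": 0,
  "grip_force": 30
}}

```text
time: 5.33
tool_pos: [0.566, -0.1924, 0.1068]
tcp_rot: [0.001, 0.835, 0.551, 0.001]
contact_force: [0.9, -0.2, 6.3]
width: 0.0103
grip_force: 31.0
```

Run:
```python
from h import *
cv2.imwrite("pics/w4.png",np.vstack([camera("wrist")[100:400,100:540],camera("scene")[100:300,120:560]]))
s=sense();print(s)
```

```text
{'time': 5.4333, 'qpos': array([-0.4339,  0.46  , -0.0359,  1.0721,  0.0002,  1.5409]), 'dq': array([ 0.0006,  0.0009, -0.0025,  0.0003, -0.0009,  0.0004]), 'effort': array([ -0.0204, -45.7406,  23.5527,   0.0592,  -0.0252,   0.0004]), 'tool_pos': array([ 0.566 , -0.1924,  0.1068]), 'tcp_rot': array([0.0012, 0.8346, 0.5509, 0.0008]), 'contact_force': array([ 1.7075, -0.0216,  6.1051]), 'moment': array([0.0127, 0.041 , 0.0186]), 'grip_force': 31.027954816818237, 'width': 0.010600984021505153}
```

View pics/w4.png

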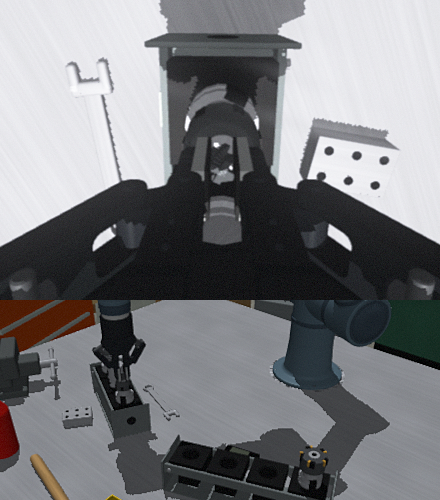

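Run:
```python
from h import *
i=camera_info("wrist");s=sense();t=s["tool_pos"]
im=camera("wrist");x0,y0,x1,y1=230,120,410,340;f=2.6
a=cv2.resize(im[y0:y1,x0:x1],None,fx=f,fy=f,interpolation=2); b=cv2.convertScaleAbs(a,alpha=2.2); c=b.copy()
th=np.linspace(0,2*np.pi,60)
for r,z,col in((.023,.10,(0,255,0)),(.0205,.132,(0,0,255)),(.006,.158,(255,0,0))):
    P=np.c_[t[0]+r*np.cos(th),t[1]+r*np.sin(th),0*th+z]
    cv2.polylines(c,[((project(P,i)-[x0,y0])*f).astype(int)],True,col,1)
cv2.imwrite("pics/w5.png",cv2.resize(np.hstack([b,c]),(800,int(b.shape[0]*800/2/b.shape[1]))))
```

```text
(no output)
```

View pics/w5.png

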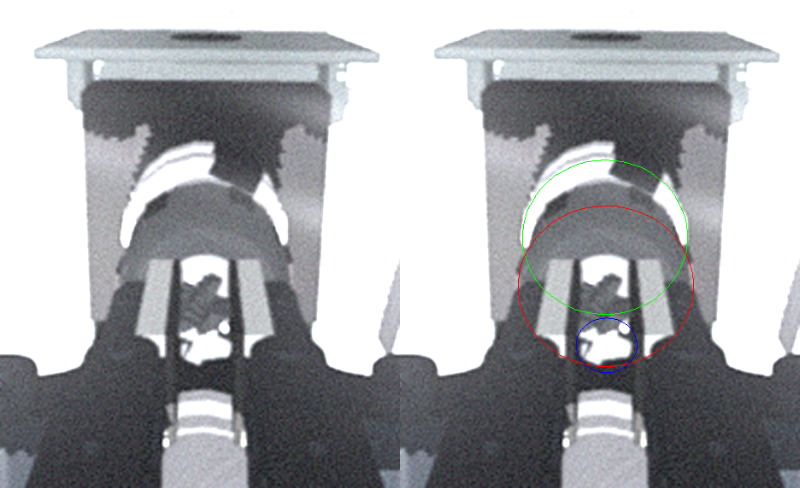

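Run:
```python
from h import *
i=camera_info("wrist");s=sense();r=rot(s)
f=2.6*400/468
for z in(0,-.01,-.02,-.03,-.04):
    P=s["tool_pos"]+r.apply([[.011,-.0053,z],[.011,-.015,z],[.011,.0053,z]]); print(z,((project(P,i)-[230,120])*f).round(0).tolist())
P=s["tool_pos"]+r.apply([[.011,-.0053,0]]);print(P)
# nut/flange fits
```

```text
0 [[185.0, 211.0], [149.0, 211.0], [225.0, 211.0]]
-0.01 [[184.0, 223.0], [146.0, 223.0], [227.0, 223.0]]
-0.02 [[183.0, 237.0], [142.0, 238.0], [228.0, 237.0]]
-0.03 [[182.0, 254.0], [138.0, 254.0], [229.0, 254.0]]
-0.04 [[180.0, 272.0], [134.0, 272.0], [231.0, 272.0]]
[[ 0.5654 -0.1802  0.1068]]
```

The enlarged view shows the pads closed on the slim end mill above the nut. Fingertip geometry in both images puts the real tips about 30 mm behind the reported TCP. I'll open, go lower in steps while watching the force, and close again.

{"method": "play_rows", "body": {
  "plan": [
    [0,0,0,0],
    [0,0,0,0],
    [0,0,0,0],
    [0,0,0,0],
    [0,0,0,0],
    [0,0,0,0],
    [0,0,0.1,0],
    [0,0,0.2,0],
    [0,0,0.3,0],
    [0,0,0.35,0],
    [0,0,0.35,0]
  ],
  "claw": 1
}}

```text
time: 6.4
tool_pos: [0.5641, -0.1916, 0.0906]
tcp_rot: [-0.001, 0.835, 0.551, -0.0]
contact_force: [0.0, 0.2, -0.1]
width: 0.0854
grip_force: 0.0
```

Run:
```python
from h import *
s=sense();print(s["time"],s["tool_pos"],s["contact_force"],s["width"])
a=camera("scene")[100:290,160:330]
w=camera("wrist")
cv2.imwrite("pics/s6.png",np.hstack([cv2.resize(a,(460,514),interpolation=2),cv2.resize(w[130:340,270:380],(269,514),interpolation=2)]))
```

```text
6.4 [ 0.5641 -0.1916  0.0906] [ 0.0213  0.1848 -0.0705] 0.08542810690254278
```

View pics/s6.png

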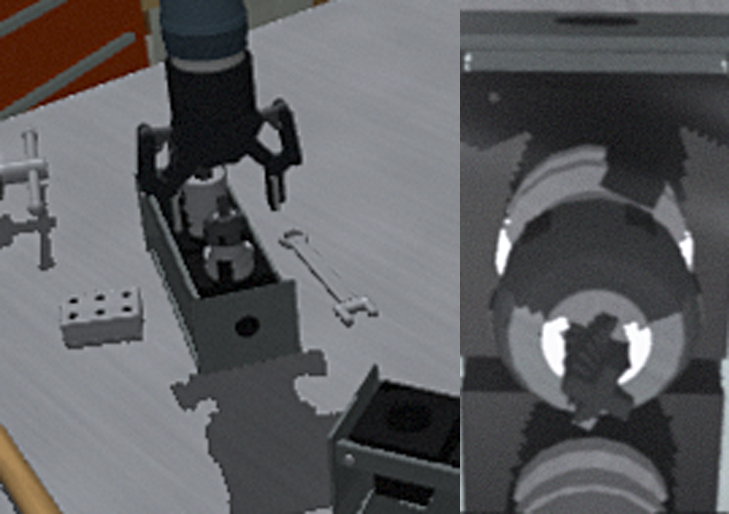

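Run:
```python
from h import *
i=camera_info("scene");s=sense();r=rot(s)
for x in (0,):
  for z in(0,-.02,-.04,-.06):
    P=s["tool_pos"]+r.apply([[x,-.048,z],[x,.048,z]]); print(x,z,((project(P,i)-[160,100])*2.706).round(0).tolist())
t=s["tool_pos"]
for z in(.08,.132,.158): print(z,((project([[t[0],t[1],z]],i)-[160,100])*2.706).round(0).tolist())
w=camera_info("wrist");f=269/110
for z in(.132,.158): print(z,((project([[t[0],t[1],z]],w)-[270,130])*f).round(0).tolist())
```

```text
0 0 [[277.0, 244.0], [179.0, 266.0]]
0 -0.02 [[275.0, 227.0], [176.0, 248.0]]
0 -0.04 [[274.0, 209.0], [174.0, 230.0]]
0 -0.06 [[272.0, 190.0], [171.0, 211.0]]
0.08 [[230.0, 265.0]]
0.132 [[224.0, 218.0]]
0.158 [[222.0, 194.0]]
0.132 [[129.0, 329.0]]
0.158 [[129.0, 406.0]]
```

The scene view puts the open tips about 43 mm behind the TCP, and the palm is shifted likewise, so the whole gripper sits 30 mm higher than reported. The grasp therefore needs a reported z of about 0.077.

{"method": "play_rows", "body": {
  "plan": [
    [0,0.03,0.1,0],
    [0,0.03,0.2,0],
    [0,0.03,0.3,0],
    [0,0.03,0.34,0],
    [0,0.03,0.34,0],
    [0,0.03,0.34,0]
  ],
  "claw": 1
}}

```text
time: 7.0
tool_pos: [0.5657, -0.1923, 0.0778]
tcp_rot: [-0.0, 0.835, 0.551, -0.0]
contact_force: [-0.2, -0.2, -0.2]
width: 0.0856
grip_force: 0.0
```

{"method": "play_rows", "body": {
  "plan": [
    [0,0,0,0],
    [0,0,0,0],
    [0,0,0,0],
    [0,0,0,0],
    [0,0,0,0],
    [0,0,0,0],
    [0,0,0,0],
    [0,0,0,0]
  ],
  "claw": 0,
  "grip_force": 30
}}

```text
time: 7.67
tool_pos: [0.566, -0.1924, 0.0784]
tcp_rot: [0.0, 0.835, 0.551, 0.0]
contact_force: [-2.3, -0.3, 4.7]
width: 0.04
grip_force: 30.5
```

Run:
```python
from h import *
s=sense();r=rot(s);print(s["time"],s["tool_pos"],r.inv().apply(s["contact_force"]),r.inv().apply(s["moment"]),s["width"],s["grip_force"])
```

```text
7.6667 [ 0.566  -0.1924  0.0784] [-1.2028 -2.0123 -4.7508] [ 0.4265  0.0208 -0.063 ] 0.03997797735296867 30.534313704119995
```

The nut is gripped at width 40 mm with almost no side force. Next, firm up the grip and lift.

{"method": "play_rows", "body": {
  "plan": [
    [0,0,0,0],
    [0,0,0,0],
    [0,0,-0.1,0],
    [0,0,-0.25,0],
    [0,0,-0.5,0],
    [0,0,-0.9,0],
    [0,0,-1.5,0],
    [0,0,-2.2,0],
    [0,0,-2.9,0],
    [0,0,-3.6,0],
    [0,0,-4.2,0],
    [0,0,-4.6,0],
    [0,0,-4.7,0],
    [0,0,-4.7,0],
    [0,0,-4.7,0]
  ],
  "claw": 0,
  "grip_force": 80
}}

```text
time: 8.92
tool_pos: [0.5656, -0.1923, 0.265]
tcp_rot: [-0.001, 0.835, 0.551, -0.0]
contact_force: [0.4, -0.5, -5.7]
width: 0.038
grip_force: 81.3
```

Run:
```python
from h import *
s=sense();print(s["time"],s["tool_pos"],s["contact_force"],s["width"])
print(delta([.5336,.2419,s["tool_pos"][2]],np.radians(24.17)))
```

```text
8.9167 [ 0.5656 -0.1923  0.265 ] [ 0.433  -0.4878 -5.6663] 0.037963247627183706
[ 9.6663 -5.0035  0.0079 -9.4637]
```

{"method": "play_rows", "body": {
  "plan": [
    [0.2,-0.1,0,-0.2],
    [0.7,-0.36,0,-0.7],
    [1.4,-0.72,0,-1.4],
    [2.2,-1.14,0,-2.2],
    [3.0,-1.55,0,-3],
    [3.8,-1.97,0,-3.8],
    [4.6,-2.38,0,-4.6],
    [5.4,-2.8,0,-5.4],
    [6.2,-3.21,0,-6.2],
    [7,-3.62,0,-7],
    [7.7,-3.99,0,-7.6],
    [8.3,-4.3,0,-8.2],
    [8.8,-4.56,0,-8.7],
    [9.2,-4.76,0,-9.1],
    [9.5,-4.92,0,-9.35],
    [9.67,-5,0,-9.46],
    [9.67,-5,0,-9.46],
    [9.67,-5,0,-9.46],
    [9.67,-5,0,-9.46],
    [9.67,-5,0,-9.46]
  ]
}}

```text
time: 10.58
tool_pos: [0.5342, 0.2407, 0.2661]
tcp_rot: [0.0, 0.544, 0.839, -0.0]
contact_force: [0.1, -0.8, -5.6]
width: 0.0384
grip_force: 81.3
```

Run:
```python
from h import *
for k in range(3):
    s=sense();print(s["time"],s["tool_pos"],s["contact_force"],s["width"],delta([.5336,.2419,.0784],np.radians(24.17),s)); camera("top")
```

```text
10.5833 [0.5342 0.2407 0.2661] [ 0.0848 -0.7994 -5.5581] 0.03835115350164117 [ 0.0346 -0.0024  4.6915 -0.0233]
10.6333 [0.5343 0.2408 0.2661] [ 0.1813 -0.292  -5.3508] 0.038408840515137654 [ 0.0335 -0.0049  4.6924 -0.0235]
10.6833 [0.5343 0.2409 0.2661] [ 0.1907 -0.0808 -4.9236] 0.03824774553584711 [ 0.03   -0.006   4.6932 -0.0218]
```

{"method": "play_rows", "body": {
  "plan": [
    [0.03,0,0.3,0],
    [0.03,0,0.8,0],
    [0.03,0,1.4,0],
    [0.03,0,2,0],
    [0.03,0,2.4,0],
    [0.03,0,2.7,0],
    [0.03,0,3,0],
    [0.03,0,3.3,0],
    [0.03,0,3.5,0],
    [0.03,0,3.7,0],
    [0.03,0,3.9,0],
    [0.03,0,4,0],
    [0.03,0,4,0],
    [0.03,0,4,0]
  ]
}}

```text
time: 11.9
tool_pos: [0.5336, 0.243, 0.1061]
tcp_rot: [0.0, 0.544, 0.839, 0.0]
contact_force: [0.2, -0.6, -5.0]
width: 0.0385
grip_force: 81.2
```

{"method": "play_rows", "body": {
  "plan": [
    [0,0,0.1,0],
    [0,0,0.2,0],
    [0,0,0.3,0],
    [0,0,0.4,0],
    [0,0,0.45,0],
    [0,0,0.45,0],
    [0,0,0.45,0]
  ]
}}

```text
time: 12.48
tool_pos: [0.5333, 0.2429, 0.0878]
tcp_rot: [-0.0, 0.544, 0.839, -0.0]
contact_force: [-0.3, 0.6, -4.7]
width: 0.0385
grip_force: 81.3
```

Run:
```python
from h import *
s=sense();r=rot(s);print(s["time"],s["tool_pos"],r.inv().apply(s["contact_force"]),r.inv().apply(s["moment"]),s["width"])
w=camera("wrist");cv2.imwrite("pics/w7.png",cv2.resize(w[100:360,220:420],None,fx=2.3,fy=2.3,interpolation=2))
```

```text
12.4833 [0.5333 0.2429 0.0878] [0.6693 0.0269 4.7126] [-0.0509  0.0066  0.0331] 0.038522146746827635
```

{"method": "play_rows", "body": {
  "plan": [
    [0,0,0.05,0],
    [0,0,0.1,0],
    [0,0,0.13,0],
    [0,0,0.16,0],
    [0,0,0.19,0],
    [0,0,0.21,0],
    [0,0,0.21,0],
    [0,0,0.21,0]
  ]
}}

```text
time: 13.2
tool_pos: [0.5336, 0.2428, 0.0796]
tcp_rot: [0.0, 0.544, 0.839, -0.0]
contact_force: [0.7, -1.1, -5.7]
width: 0.0384
grip_force: 81.3
```

{"method": "play_rows", "body": {
  "plan": [
    [0,0,0.015,0],
    [0,0,0.03,0],
    [0,0,0.04,0],
    [0,0,0.04,0],
    [0,0,0.04,0]
  ]
}}

```text
time: 13.62
tool_pos: [0.5339, 0.2427, 0.0787]
tcp_rot: [0.001, 0.544, 0.839, 0.0]
contact_force: [-1.6, -3.4, 3.8]
width: 0.0384
grip_force: 82.1
```

Run:
```python
from h import *
s=sense();r=rot(s);print(s["time"],s["tool_pos"],r.inv().apply(s["contact_force"]),r.inv().apply(s["moment"]),s["width"])
```

```text
13.6167 [0.5339 0.2427 0.0787] [-2.4228 -2.8184 -3.8482] [ 0.6366 -0.5179  0.0394] 0.038437985446403235
```

{"method": "play_rows", "body": {
  "plan": [
    [0,0,0.01,0],
    [0,0,0.02,0],
    [0,0,0.03,0],
    [0,0,0.03,0],
    [0,0,0.03,0]
  ]
}}

```text
time: 14.03
tool_pos: [0.5339, 0.2427, 0.0787]
tcp_rot: [0.001, 0.544, 0.839, 0.0]
contact_force: [-4.3, -4.5, 10.1]
width: 0.0388
grip_force: 83.0
```

Run:
```python
from h import *
s=sense();r=rot(s);print(s["time"],s["tool_pos"],r.inv().apply(s["contact_force"]),r.inv().apply(s["moment"]),s["width"],s["tcp_rot"])
w=camera("wrist");cv2.imwrite("pics/w8.png",cv2.resize(w[60:340,220:420],None,fx=2.1,fy=2.1,interpolation=2))
```

```text
14.0333 [0.5339 0.2427 0.0787] [ -2.3217  -5.734  -10.0961] [ 1.2602 -0.529  -0.0094] 0.038753188350485204 [0.0008 0.5436 0.8393 0.0003]
```

View pics/w8.png

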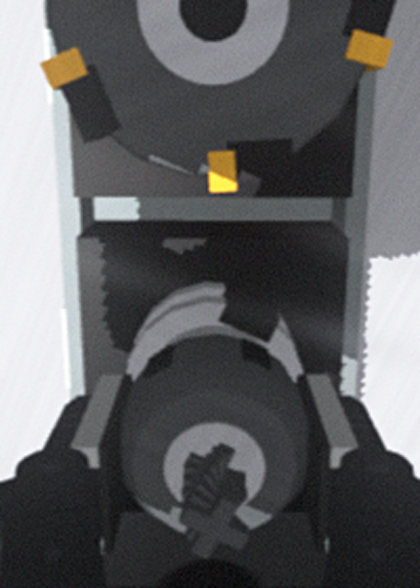

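The view shows the collet chuck upright with its flange flush on the pot beside the face mill, and z has stopped firmly. I'll release and retreat.

{"method": "play_rows", "body": {
  "plan": [
    [0,0,0,0],
    [0,0,0,0],
    [0,0,0,0],
    [0,0,0,0],
    [0,0,0,0],
    [0,0,0,0],
    [0,0,-0.3,0],
    [0,0,-0.8,0],
    [0,0,-1.5,0],
    [0,0,-2.3,0],
    [0,0,-3,0],
    [0,0,-3.4,0],
    [0,0,-3.5,0],
    [0,0,-3.5,0],
    [0,0,-3.5,0]
  ],
  "claw": 1
}}

```text
time: 15.33
tool_pos: [0.5332, 0.2429, 0.2156]
tcp_rot: [-0.0, 0.544, 0.839, -0.0]
contact_force: [0.0, 0.3, -1.0]
width: 0.0855
grip_force: 0.0
```

Run:
```python
from h import *
K=camera_info("wrist")["intrinsics"]
C=dict(intrinsics=K,cam_to_world=np.load("w3.npy"));B=dict(intrinsics=K,cam_to_world=np.load("w2.npy"))
print("w3",toworld([[323.9,200]],.132,C),toworld([[322.7,295]],.140,C))
print("w2 ring",toworld([[(459-270)/2.219+240,403/2.2222]],.14,B))
u=lambda d:np.array([np.cos(np.radians(d)),np.sin(np.radians(d))])
for d in(66.5,67,67.5): print(d,np.array([.566,-.1924])-.085*u(d),np.array([.566,-.1924])-.17*u(d))
s=sense();print(s["time"],s["tool_pos"],delta([.533,-.2708,.20],np.radians(-23.2),s))
```

```text
w3 [[ 0.5661 -0.1923  0.132 ]] [[ 0.5326 -0.2681  0.14  ]]
w2 ring [[ 0.5321 -0.2691  0.14  ]]
66.5 [ 0.5321 -0.2704] [ 0.4982 -0.3483]
67 [ 0.5328 -0.2706] [ 0.4996 -0.3489]
67.5 [ 0.5335 -0.2709] [ 0.5009 -0.3495]
15.3333 [0.5332 0.2429 0.2156] [-11.716   -5.2589   0.3945   9.4704]
```

{"method": "play_rows", "body": {
  "plan": [
    [-0.3,-0.13,0,0.3],
    [-0.9,-0.4,0,0.9],
    [-1.8,-0.81,0,1.7],
    [-2.7,-1.21,0,2.5],
    [-3.6,-1.62,0,3.3],
    [-4.5,-2.02,0,4.1],
    [-5.4,-2.42,0,4.9],
    [-6.3,-2.83,0,5.7],
    [-7.2,-3.23,0,6.4],
    [-8.1,-3.64,0,7.1],
    [-9,-4.04,0,7.8],
    [-9.8,-4.4,0,8.4],
    [-10.5,-4.71,0,8.9],
    [-11.1,-4.98,0,9.2],
    [-11.5,-5.16,0.2,9.4],
    [-11.69,-5.26,0.39,9.47],
    [-11.69,-5.26,0.39,9.47],
    [-11.69,-5.26,0.39,9.47],
    [-11.69,-5.26,0.39,9.47]
  ]
}}

```text
time: 16.92
tool_pos: [0.5323, -0.2684, 0.2007]
tcp_rot: [-0.001, 0.835, 0.551, -0.0]
contact_force: [0.7, -0.7, -0.3]
width: 0.0856
grip_force: 0.0
```

Run:
```python
from h import *
s=sense();i=camera_info("wrist");im=camera("wrist");cv2.imwrite("pics/w9.png",im);np.save("w9.npy",np.array(i["cam_to_world"]))
s2=sense();print(s["time"],s["tool_pos"],s2["tool_pos"])
t=s["tool_pos"];print(project([[*t[:2],.14],[*t[:2],.158],[.4988,-.348,.158]],i))
# bright ring of side lock: top face
g=cv2.cvtColor(im,cv2.COLOR_BGR2GRAY);m=np.zeros_like(g);m[150:260,285:360]=(g[150:260,285:360]>185)*255
n,l,st,c=cv2.connectedComponentsWithStats(m)
for k in range(1,n):
    if st[k,4]>100:
        pts=cv2.convexHull(np.argwhere(l==k)[:,::-1].astype(np.float32)); print(st[k],cv2.fitEllipse(pts))
cv2.imwrite("pics/w9c.png",cv2.resize(im[130:350,250:400],None,fx=2.7,fy=2.7,interpolation=2))
```

```text
16.9167 [ 0.5323 -0.2684  0.2007] [ 0.5328 -0.2684  0.2012]
[[322.3037 203.4703]
 [322.3175 210.4479]
 [322.8074 312.384 ]]
[ 296  178   53   52 1355] ((322.0196533203125, 203.36077880859375), (50.849220275878906, 53.087669372558594), 89.74446868896484)
```

The ring is centred at (322.0,203.4) against a predicted (322.3,203.5), so the gripper is aligned. I'll descend and grip.

{"method": "play_rows", "body": {
  "plan": [
    [0,0,0.3,0],
    [0,0,0.9,0],
    [0,0,1.5,0],
    [0,0,2.1,0],
    [0,0,2.5,0],
    [0,0,2.8,0],
    [0,0,3,0],
    [0,0,3.08,0],
    [0,0,3.08,0],
    [0,0,3.08,0]
  ]
}}

```text
time: 17.8
tool_pos: [0.5335, -0.2697, 0.0789]
tcp_rot: [0.001, 0.835, 0.551, 0.0]
contact_force: [-0.2, -0.2, 0.1]
width: 0.0856
grip_force: 0.0
```

{"method": "play_rows", "body": {
  "plan": [
    [0,0,0,0],
    [0,0,0,0],
    [0,0,0,0],
    [0,0,0,0],
    [0,0,0,0],
    [0,0,0,0],
    [0,0,0,0]
  ],
  "claw": 0,
  "grip_force": 30
}}

```text
time: 18.38
tool_pos: [0.5327, -0.2698, 0.0787]
tcp_rot: [0.0, 0.835, 0.55, -0.0]
contact_force: [-2.1, 1.5, 6.1]
width: 0.0431
grip_force: 30.7
```

Run:
```python
from h import *
s=sense();r=rot(s);print(s["time"],s["tool_pos"],r.inv().apply(s["contact_force"]),r.inv().apply(s["moment"]),s["width"],s["grip_force"])
```

```text
18.3833 [ 0.5327 -0.2698  0.0787] [ 0.5646 -2.4791 -6.0695] [ 0.4886 -0.0171 -0.0321] 0.04310119401520265 30.72044402360916
```

{"method": "play_rows", "body": {
  "plan": [
    [0,0,0,0],
    [0,0,0,0],
    [0,0,-0.1,0],
    [0,0,-0.25,0],
    [0,0,-0.5,0],
    [0,0,-0.9,0],
    [0,0,-1.5,0],
    [0,0,-2.2,0],
    [0,0,-2.9,0],
    [0,0,-3.6,0],
    [0,0,-4.2,0],
    [0,0,-4.6,0],
    [0,0,-4.7,0],
    [0,0,-4.7,0],
    [0,0,-4.7,0]
  ],
  "claw": 0,
  "grip_force": 80
}}

```text
time: 19.63
tool_pos: [0.5326, -0.2696, 0.2648]
tcp_rot: [-0.001, 0.835, 0.55, -0.0]
contact_force: [-0.4, 0.5, -7.5]
width: 0.0417
grip_force: 82.6
```

Run:
```python
from h import *
s=sense();print(s["time"],s["tool_pos"],s["contact_force"],s["width"])
print(delta([.5686,.1645,s["tool_pos"][2]],np.radians(24.17)))
```

```text
19.6333 [ 0.5326 -0.2696  0.2648] [-0.385   0.5302 -7.4589] 0.04172191303020576
[10.329  -3.4465  0.0103 -9.4738]
```

{"method": "play_rows", "body": {
  "plan": [
    [0.2,-0.07,0,-0.2],
    [0.7,-0.23,0,-0.7],
    [1.5,-0.5,0,-1.4],
    [2.3,-0.77,0,-2.2],
    [3.2,-1.07,0,-3],
    [4.1,-1.37,0,-3.8],
    [5,-1.67,0,-4.6],
    [5.9,-1.97,0,-5.4],
    [6.7,-2.23,0,-6.2],
    [7.5,-2.5,0,-7],
    [8.2,-2.73,0,-7.6],
    [8.8,-2.93,0,-8.2],
    [9.4,-3.13,0,-8.7],
    [9.85,-3.28,0,-9.1],
    [10.15,-3.38,0,-9.35],
    [10.33,-3.45,0,-9.47],
    [10.33,-3.45,0,-9.47],
    [10.33,-3.45,0,-9.47],
    [10.33,-3.45,0,-9.47],
    [10.33,-3.45,0,-9.47]
  ]
}}

```text
time: 21.3
tool_pos: [0.5688, 0.1631, 0.266]
tcp_rot: [0.0, 0.544, 0.839, -0.0]
contact_force: [0.8, -0.3, -8.9]
width: 0.042
grip_force: 82.5
```

Run:
```python
from h import *
camera("top");s=sense();print(s["time"],s["tool_pos"],s["contact_force"],s["width"],delta([.5686,.1645,.0787],np.radians(24.17),s))
```

```text
21.35 [0.5689 0.1632 0.2661] [ 0.9518  0.5719 -7.2905] 0.04211260524114373 [ 0.0343  0.0062  4.6855 -0.0238]
```

{"method": "play_rows", "body": {
  "plan": [
    [0.015,0,0.3,0],
    [0.015,0,0.8,0],
    [0.015,0,1.4,0],
    [0.015,0,2,0],
    [0.015,0,2.4,0],
    [0.015,0,2.7,0],
    [0.015,0,3,0],
    [0.015,0,3.3,0],
    [0.015,0,3.5,0],
    [0.015,0,3.7,0],
    [0.015,0,3.9,0],
    [0.015,0,4,0],
    [0.015,0,4,0],
    [0.015,0,4,0]
  ]
}}

```text
time: 22.52
tool_pos: [0.5686, 0.1649, 0.1061]
tcp_rot: [-0.0, 0.544, 0.839, 0.0]
contact_force: [0.3, 0.1, -7.9]
width: 0.042
grip_force: 82.7
```

{"method": "play_rows", "body": {
  "plan": [
    [0,0,0.1,0],
    [0,0,0.2,0],
    [0,0,0.3,0],
    [0,0,0.4,0],
    [0,0,0.45,0],
    [0,0,0.5,0],
    [0,0,0.55,0],
    [0,0,0.6,0],
    [0,0,0.6,0],
    [0,0,0.6,0]
  ]
}}

```text
time: 23.35
tool_pos: [0.5685, 0.1649, 0.0819]
tcp_rot: [-0.0, 0.544, 0.839, -0.0]
contact_force: [0.1, 0.6, -8.2]
width: 0.0424
grip_force: 82.7
```

Run:
```python
from h import *
s=sense();r=rot(s);print(s["time"],s["tool_pos"],r.inv().apply(s["contact_force"]),r.inv().apply(s["moment"]),s["width"])
```

```text
23.35 [0.5685 0.1649 0.0819] [0.4821 0.3429 8.211 ] [-0.0366  0.0254  0.0476] 0.042397719357311375
```

{"method": "play_rows", "body": {
  "plan": [
    [0,0,0.02,0],
    [0,0,0.04,0],
    [0,0,0.06,0],
    [0,0,0.08,0],
    [0,0,0.09,0],
    [0,0,0.09,0],
    [0,0,0.09,0]
  ]
}}

```text
time: 23.93
tool_pos: [0.5687, 0.165, 0.0791]
tcp_rot: [0.0, 0.543, 0.839, 0.0]
contact_force: [-2.7, -0.6, -0.2]
width: 0.0416
grip_force: 83.4
```

{"method": "play_rows", "body": {
  "plan": [
    [0,0,0.01,0],
    [0,0,0.02,0],
    [0,0,0.03,0],
    [0,0,0.03,0],
    [0,0,0.03,0]
  ]
}}

```text
time: 24.35
tool_pos: [0.5687, 0.1649, 0.079]
tcp_rot: [0.001, 0.543, 0.839, 0.0]
contact_force: [-6.0, -0.8, 8.6]
width: 0.042
grip_force: 84.0
```

Run:
```python
from h import *
s=sense();r=rot(s);print(s["time"],s["tool_pos"],r.inv().apply(s["contact_force"]),r.inv().apply(s["moment"]),s["width"])
```

```text
24.35 [0.5687 0.1649 0.079 ] [ 1.7491 -5.8053 -8.5912] [ 1.1243  0.2434 -0.0009] 0.04199800491866673
```

It is seated at z 0.079, the same height as at the grasp. I'll release and retreat.

{"method": "play_rows", "body": {
  "plan": [
    [0,0,0,0],
    [0,0,0,0],
    [0,0,0,0],
    [0,0,0,0],
    [0,0,0,0],
    [0,0,0,0],
    [0,0,-0.3,0],
    [0,0,-0.8,0],
    [0,0,-1.5,0],
    [0,0,-2.3,0],
    [0,0,-3,0],
    [0,0,-3.4,0],
    [0,0,-3.5,0],
    [0,0,-3.5,0],
    [0,0,-3.5,0]
  ],
  "claw": 1
}}

```text
time: 25.6
tool_pos: [0.5683, 0.1649, 0.2161]
tcp_rot: [-0.0, 0.544, 0.839, -0.0]
contact_force: [0.5, 0.4, -0.7]
width: 0.0856
grip_force: 0.0
```

Run:
```python
from h import *
s=sense();print(s["time"],s["tool_pos"],delta([.4992,-.348,.20],np.radians(-23.2),s))
```

```text
25.6 [0.5683 0.1649 0.2161] [-10.9928  -6.8207   0.4056   9.4703]
```

{"method": "play_rows", "body": {
  "plan": [
    [-0.3,-0.19,0,0.3],
    [-0.9,-0.56,0,0.9],
    [-1.7,-1.05,0,1.7],
    [-2.5,-1.55,0,2.4],
    [-3.3,-2.05,0,3.2],
    [-4.1,-2.54,0,3.9],
    [-4.9,-3.04,0,4.6],
    [-5.7,-3.54,0,5.3],
    [-6.5,-4.03,0,6],
    [-7.3,-4.53,0,6.7],
    [-8.1,-5.03,0,7.3],
    [-8.9,-5.52,0,7.9],
    [-9.6,-5.96,0,8.5],
    [-10.2,-6.33,0,9],
    [-10.7,-6.64,0.2,9.3],
    [-10.99,-6.82,0.4,9.47],
    [-10.99,-6.82,0.4,9.47],
    [-10.99,-6.82,0.4,9.47],
    [-10.99,-6.82,0.4,9.47]
  ]
}}

```text
time: 27.18
tool_pos: [0.4991, -0.3464, 0.2005]
tcp_rot: [-0.001, 0.835, 0.551, -0.0]
contact_force: [0.3, 0.1, 0.7]
width: 0.0858
grip_force: 0.0
```

Run:
```python
from h import *
s=sense();i=camera_info("wrist");im=camera("wrist");cv2.imwrite("pics/w10.png",im);np.save("w10.npy",np.array(i["cam_to_world"]))
print(s["time"],s["tool_pos"])
t=s["tool_pos"];x0,y0,f=280,150,5
a=cv2.resize(im[y0:y0+115,x0:x0+85],None,fx=f,fy=f,interpolation=2);c=a.copy()
th=np.linspace(0,2*np.pi,60)
for r,z,col in((.023,.10,(0,255,0)),(.018,.134,(0,0,255)),(.0035,.158,(255,0,0))):
    P=np.c_[t[0]+r*np.cos(th),t[1]+r*np.sin(th),0*th+z]
    cv2.polylines(c,[((project(P,i)-[x0,y0])*f).astype(int)],True,col,1)
cv2.imwrite("pics/w10c.png",cv2.resize(np.hstack([a,c]),(800,541)))
```

```text
27.1833 [ 0.4991 -0.3464  0.2005]
```

View pics/w10c.png

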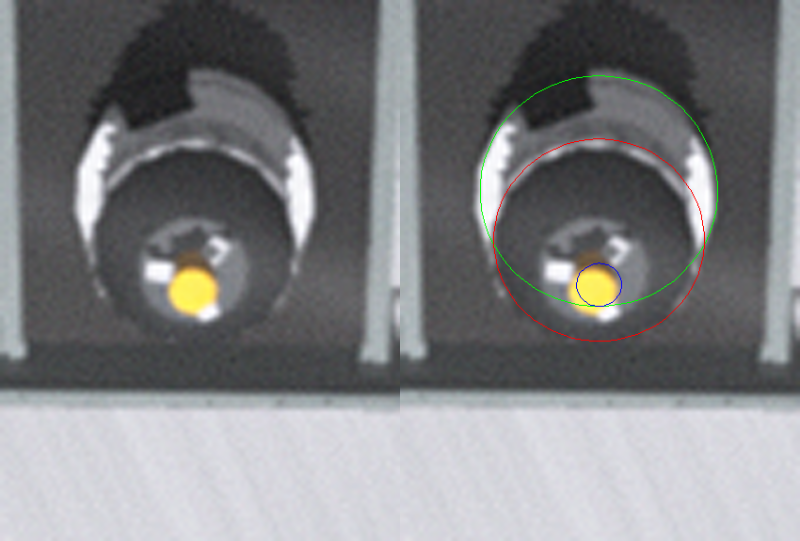

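The drill chuck's sleeve and gold tip lie about 1 px left of the predicted rings, so I'll shift y by −0.02 and descend.

{"method": "play_rows", "body": {
  "plan": [
    [-0.01,-0.02,0.3,0],
    [-0.01,-0.02,0.9,0],
    [-0.01,-0.02,1.5,0],
    [-0.01,-0.02,2.1,0],
    [-0.01,-0.02,2.5,0],
    [-0.01,-0.02,2.8,0],
    [-0.01,-0.02,3,0],
    [-0.01,-0.02,3.08,0],
    [-0.01,-0.02,3.08,0],
    [-0.01,-0.02,3.08,0]
  ]
}}

```text
time: 28.07
tool_pos: [0.4993, -0.3478, 0.0789]
tcp_rot: [0.001, 0.835, 0.551, 0.0]
contact_force: [0.5, 0.8, 0.6]
width: 0.0853
grip_force: 0.0
```

{"method": "play_rows", "body": {
  "plan": [
    [0,0,0,0],
    [0,0,0,0],
    [0,0,0,0],
    [0,0,0,0],
    [0,0,0,0],
    [0,0,0,0],
    [0,0,0,0],
    [0,0,0,0]
  ],
  "claw": 0,
  "grip_force": 30
}}

```text
time: 28.73
tool_pos: [0.4982, -0.3479, 0.0785]
tcp_rot: [-0.0, 0.835, 0.55, -0.0]
contact_force: [-3.2, 1.3, 5.4]
width: 0.0348
grip_force: 30.0
```

Run:
```python
from h import *
s=sense();r=rot(s);print(s["time"],s["tool_pos"],r.inv().apply(s["contact_force"]),r.inv().apply(s["moment"]),s["width"],s["grip_force"])
```

```text
28.7333 [ 0.4982 -0.3479  0.0785] [-0.0785 -3.4315 -5.4381] [ 0.6404 -0.0059  0.0404] 0.034763473253613855 29.99810853623785
```

{"method": "play_rows", "body": {
  "plan": [
    [0,0,0,0],
    [0,0,0,0],
    [0,0,-0.1,0],
    [0,0,-0.25,0],
    [0,0,-0.5,0],
    [0,0,-0.9,0],
    [0,0,-1.5,0],
    [0,0,-2.2,0],
    [0,0,-2.9,0],
    [0,0,-3.6,0],
    [0,0,-4.2,0],
    [0,0,-4.6,0],
    [0,0,-4.7,0],
    [0,0,-4.7,0],
    [0,0,-4.7,0]
  ],
  "claw": 0,
  "grip_force": 80
}}

```text
time: 29.98
tool_pos: [0.4984, -0.3476, 0.2648]
tcp_rot: [-0.001, 0.835, 0.551, -0.0]
contact_force: [-0.1, 0.2, -7.3]
width: 0.0337
grip_force: 80.7
```

Run:
```python
from h import *
s=sense();print(s["time"],s["tool_pos"],s["contact_force"],s["width"])
print(delta([.6033,.0871,s["tool_pos"][2]],np.radians(24.17)))
```

```text
29.9833 [ 0.4984 -0.3476  0.2648] [-0.1028  0.2407 -7.3193] 0.03372949474671913
[11.0222 -1.8704  0.0101 -9.4732]
```

{"method": "play_rows", "body": {
  "plan": [
    [0.2,-0.03,0,-0.2],
    [0.7,-0.12,0,-0.7],
    [1.5,-0.25,0,-1.4],
    [2.4,-0.41,0,-2.2],
    [3.3,-0.56,0,-3],
    [4.2,-0.71,0,-3.8],
    [5.1,-0.87,0,-4.6],
    [6,-1.02,0,-5.4],
    [6.9,-1.17,0,-6.2],
    [7.8,-1.32,0,-7],
    [8.6,-1.46,0,-7.6],
    [9.3,-1.58,0,-8.2],
    [9.9,-1.68,0,-8.7],
    [10.4,-1.77,0,-9.1],
    [10.8,-1.83,0,-9.35],
    [11.03,-1.87,0,-9.47],
    [11.03,-1.87,0,-9.47],
    [11.03,-1.87,0,-9.47],
    [11.03,-1.87,0,-9.47],
    [11.03,-1.87,0,-9.47]
  ]
}}

```text
time: 31.65
tool_pos: [0.6033, 0.086, 0.2658]
tcp_rot: [-0.0, 0.544, 0.839, -0.0]
contact_force: [0.7, 0.2, -6.8]
width: 0.0339
grip_force: 80.7
```

Run:
```python
from h import *
camera("top");s=sense();print(s["time"],s["tool_pos"],s["contact_force"],s["width"],delta([.6033,.0871,.0787],np.radians(24.17),s))
```

```text
31.7 [0.6035 0.086  0.266 ] [-0.2925 -0.033  -7.1623] 0.033706769086318825 [ 0.0272  0.0092  4.6816 -0.0219]
```

{"method": "play_rows", "body": {
  "plan": [
    [0.01,0,0.3,0],
    [0.01,0,0.8,0],
    [0.01,0,1.4,0],
    [0.01,0,2,0],
    [0.01,0,2.4,0],
    [0.01,0,2.7,0],
    [0.01,0,3,0],
    [0.01,0,3.3,0],
    [0.01,0,3.5,0],
    [0.01,0,3.7,0],
    [0.01,0,3.9,0],
    [0.01,0,4,0],
    [0.01,0,4,0],
    [0.01,0,4,0]
  ]
}}

```text
time: 32.87
tool_pos: [0.6035, 0.0875, 0.1061]
tcp_rot: [-0.0, 0.544, 0.839, 0.0]
contact_force: [-0.4, -0.7, -7.0]
width: 0.0334
grip_force: 80.7
```

{"method": "play_rows", "body": {
  "plan": [
    [0,0,0.1,0],
    [0,0,0.2,0],
    [0,0,0.3,0],
    [0,0,0.4,0],
    [0,0,0.45,0],
    [0,0,0.5,0],
    [0,0,0.55,0],
    [0,0,0.6,0],
    [0,0,0.6,0],
    [0,0,0.6,0]
  ]
}}

```text
time: 33.7
tool_pos: [0.6034, 0.0875, 0.0819]
tcp_rot: [-0.0, 0.544, 0.839, -0.0]
contact_force: [-0.4, -0.3, -6.9]
width: 0.0334
grip_force: 80.8
```

Run:
```python
from h import *
s=sense();r=rot(s);print(s["time"],s["tool_pos"],r.inv().apply(s["contact_force"]),r.inv().apply(s["moment"]),s["width"])
```

```text
33.7 [0.6034 0.0875 0.0819] [-0.1191 -0.5185  6.8861] [ 0.0055 -0.0716 -0.0394] 0.03340326615660936
```

{"method": "play_rows", "body": {
  "plan": [
    [0,0,0.02,0],
    [0,0,0.04,0],
    [0,0,0.06,0],
    [0,0,0.08,0],
    [0,0,0.09,0],
    [0,0,0.09,0],
    [0,0,0.09,0]
  ]
}}

```text
time: 34.28
tool_pos: [0.6036, 0.0875, 0.0789]
tcp_rot: [0.0, 0.544, 0.839, 0.0]
contact_force: [-1.6, -0.2, -1.6]
width: 0.0333
grip_force: 81.2
```

{"method": "play_rows", "body": {
  "plan": [
    [0,0,0.01,0],
    [0,0,0.02,0],
    [0,0,0.03,0],
    [0,0,0.03,0],
    [0,0,0.03,0]
  ]
}}

```text
time: 34.7
tool_pos: [0.6037, 0.0875, 0.0788]
tcp_rot: [0.001, 0.544, 0.839, 0.0]
contact_force: [-4.7, -2.5, 7.8]
width: 0.0335
grip_force: 82.4
```

Run:
```python
from h import *
s=sense();r=rot(s);print(s["time"],s["tool_pos"],r.inv().apply(s["contact_force"]),r.inv().apply(s["moment"]),s["width"])
```

```text
34.7 [0.6037 0.0875 0.0788] [-0.4031 -5.3157 -7.8532] [ 1.0817  0.3358 -0.0124] 0.03347687300044038
```

It's seated. I'll release, retreat and check.

{"method": "play_rows", "body": {
  "plan": [
    [0,0,0,0],
    [0,0,0,0],
    [0,0,0,0],
    [0,0,0,0],
    [0,0,0,0],
    [0,0,0,0],
    [0,0,-0.3,0],
    [0,0,-0.8,0],
    [0,0,-1.5,0],
    [0,0,-2.3,0],
    [0,0,-3,0],
    [-0.5,0,-3.8,0],
    [-1.2,0,-4.5,0],
    [-2,0,-5,0],
    [-2.8,0,-5,0],
    [-3.5,0,-5,0],
    [-4,0,-5,0],
    [-4,0,-5,0],
    [-4,0,-5,0]
  ],
  "claw": 1
}}

```text
time: 36.28
tool_pos: [0.6692, -0.0595, 0.2764]
tcp_rot: [-0.0, 0.544, 0.839, 0.0]
contact_force: [-0.5, 0.3, -0.4]
width: 0.0854
grip_force: 0.0
```

Run:
```python
from h import *
a=camera("scene")[210:350,260:480];b=camera("top")[130:240,160:330]
cv2.imwrite("pics/end.png",np.vstack([cv2.resize(a,(500,318),interpolation=2),cv2.convertScaleAbs(cv2.resize(b,(500,280),interpolation=2),alpha=1.8)]))
print(sense()["time"])
```

```text
36.3833
```

View pics/end.png

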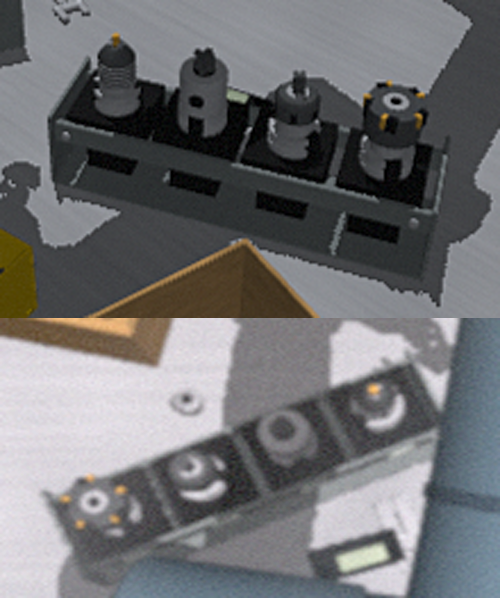

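Both views show all three holders upright and seated. From the robot's left the rack holds the face mill, collet chuck, side lock and drill chuck.

```bash
python3 -c "
from bench import *
print(finish_job())"
```

```text
the job is handed in; nothing more can be done
None
```

The collet chuck, side lock and drill chuck now sit flat in the rack's three free pots in their original left-to-right order, the face mill was left in place, and the job was handed in at about 36 s; the first grip attempt closed lightly on the collet chuck's end mill instead of its nut and was redone.

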